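Turn the parts tin to the code scanner

ROBOT

A 6-joint arm with a two-finger parallel gripper is mounted at the origin on the work surface. World frame = base frame: x ahead of the robot, y to its left, z up, the work surface at z = 0. Lengths are in m, angles in rad, forces in N, time in s.
With the tool pointing down it reaches from about 0.275 to 0.75 m from the base axis. Payload 10.2 kg.
Tool frame: the origin (TCP) lies midway between the tips of the shut fingers; the grasp point (between the pads) lies 19 mm behind it (env.hold_point_z is the distance from the TCP to the grasp point, in m); z points along the fingers, y is the line along which they close (so a half turn about z gives the same grasp; the last joint's range is limited). The gripper opens to 85 mm and grips with 20 to 120 N. Pads are 22 mm wide; open, the fingers measure 114 mm over their backs; the gripper's body (76 mm by 85 mm) begins 54 mm behind the grasp point. The pads swing forward as they close: fully open they stand 13 mm farther back than shut.
Start: joints at [-0.223, 0.313, 1.498, -0, 1.331, -0.223], TCP at [0.525, -0, 0.231] pointing down, gripper open.
Joint ranges: [-2.94, 2.94], [-0.97, 2.17], [0.19, 2.56], [-1.23, 4.37], [0.02, 3.11], [-2.88, 2.88]. Speed limits (rad/s): [2.39, 2.39, 3.01, 3.14, 3.14, 3.14].

INTERFACE

Orientations are given as a unit quaternion [x, y, z, w].
In Python, from bench import env, kinematics, monitor, eyes, job gives the robot as it stands. The module is installed in compiled form; this text tells all that it offers. Calls block until the motion is done:
- env.reach(position, orientation): joint-space move of the TCP to a pose.
- env.movel(position, velocity=0.15, frame=None, guard=None): straight line of the TCP; frame=None keeps the orientation; velocity is the mean speed in m/s. With guard (N) it stops when the force on the tool has changed by that much, and returns True; else False.
- env.set_joints(angles): joint-space move.
- env.release() and env.close_gripper(effort=None): open the fingers fully, or close them until they stop; effort is the grip in N (None keeps the last).
- env.hold(seconds).
- kinematics.ik(position, orientation): joint angles nearest the present ones, or None.
- monitor.sense(): the state.
- eyes.grab_frame(name): name is "scene" or "side" or "wrist"; returns a dict with "frame" (420x560x3 uint8, red, green, blue), "mtx" (3x3 intrinsics, pixels), "k1" (the pictures are not rectified: a ray, as slopes to the right and down, at radius r is drawn at 1 + k1 r^2 times it, then the intrinsics apply), "view" (4x4, takes a point from world to camera coordinates). Camera axes: x right, y down, z forward; pixel columns grow to the right and rows downward; lengths in m; the calibration is good to about 2 mm. A picture is of the moment at which its call begins. There is no depth.
A pose or a line that the arm cannot do raises env.MotionError and nothing moves.
- job.hand_in(): hands the job in; it is judged then, once.
The state is a dict: "clock": time; "joints": joint angles; "qvel": joint speeds; "joint_efforts": joint torques, N m; "position": TCP position; "ee_rot": TCP orientation; "contact_force": force on the tool from outside, world axes, zero at the start; "ft_torque": the same for the moment, N m; "finger_gap": opening from 0.0 (shut) to 1.0 (fully open); "gripper_force": force on a finger pad.
Only numpy, scipy, OpenCV 4.12 (cv2) and the standard library are available. Lean on these libraries where they do the work, as an engineer would, in place of code of your own. Each camera call takes 0.05 s, during which the arm holds its last target. There are 200 camera calls.

TASK

Lift the taller of the two green parts tins out from between the pedals, set it down upright on the round blue mat and let go of it. Then take it again across the other way and stand it in the white ring in front of the scanner, centred, with its barcode label squarely facing the scanner's red window. Set the tin down rather than dropping it, do not tip it over, and leave the shorter tin, mug, screwdriver and tuning key where they are.

Things in the scene. Friction and masses are not known exactly. Their poses are not given: they have to be found in the camera images.
- tin_tall: The taller green tin: loose upright cylinder, 42 mm diameter, 62 mm high, black lid, 120 g. Origin at the centre of its underside, z up. Its +x points out through the middle of its white label with dark bars; a white bar on the lid runs from the centre to the rim that same way. It starts in either of the board's two lanes, label roughly towards the board's rear rail.
- tin_tall_mark (a point): Middle of the taller tin's label, on its side, 21 mm from its axis and 31 mm above its underside; axes as the tin's.
- tin_short: The shorter green tin, same look and diameter (42 mm) but 46 mm high; origin at the centre of its underside. Stands in the other lane. To be left alone.
- board: Fixed aluminium pedal board, 150 (x) by 320 mm (y), plate 6 mm thick; 25 mm rear rail along its +x edge. Orange pedals at y -152 to -88 and 88 to 152, black box at y -30 to 30 mm, all 118 mm deep, 66 high. A tin stands on the plate in each 58 mm wide lane between them (y = -59, +59), so fingers fit only before and behind it, closing along the board's x. Origin: underside centre, on the desk.
- mat: Fixed round blue mat, 116 mm diameter, 3 mm thick; origin at the centre of its underside, on the desk.
- scanner: Fixed code scanner: grey foot plate 140 (x) by 100 mm (y), 5 mm thick; origin at its underside centre, on the desk. On its +x half a black block, x 0 to 68 mm, 92 mm wide, top 76 mm above the desk; its face at x = 0 carries the red window and looks along -x, so a label facing it points along the scanner's +x.
- scan_spot (a point): Centre of the white ring (51 mm diameter) on the scanner's foot plate, on the plate's top 5 mm above the desk, 31 mm in front of the window, leaving 10 mm between a centred tin and the window; axes as the scanner's.
- mug: White ceramic mug, 80 mm diameter, 92 mm high, handle at its +y; origin under its centre. To be left alone.
- screwdriver: Grey plastic screwdriver, 160 mm long, lying along its x axis, about 30 mm high; origin at the centre of its underside. To be left alone.
- tuning_key: Chrome T-shaped tuning key, about 50 mm by 40 mm, 10 mm high, lying flat; origin on the desk under it. To be left alone.
There are look-alikes about, which are no part of the job. Leave any turquoise look-alike of the tin_tall alone.

How it is judged:
On the way:
1. The taller tin stands upright wholly on the blue mat, let go (horizontal distance between tin_tall and mat below 0.038 m and z of tin_tall in the frame of mat below 0.007 m and angle between tin_tall's own z axis and vertical below 0.1 rad and linear speed of tin_tall below 0.02 m/s and contact force between the fingers and tin_tall below 0.1 N), for 0.2 s.
At the end, for the whole second after the job is handed in: The taller tin stands upright at rest on the scanner's foot plate, released, its axis within 10 mm of the ring's centre and its label within 0.2 rad (11 degrees) of pointing straight at the window; the shorter tin, mug, screwdriver and tuning key are within 30 mm of where they began (horizontal distance between tin_tall and scan_spot below 0.01 m and z of tin_tall in the frame of scan_spot between -0.004 and 0.004 m and angle between tin_tall's own z axis and vertical below 0.1 rad and angle between the x axis of tin_tall and the x axis of scanner, either way round below 0.2 rad and x of tin_tall_mark in the frame of scan_spot above 0.005 m and linear speed of tin_tall below 0.02 m/s and angular speed of tin_tall below 0.2 rad/s and contact force between the fingers and tin_tall below 0.1 N and distance of each of tin_short, mug, screwdriver, tuning_key from where it was at the start of the episode below 0.03 m); the robot touches nothing.
It fails at once if The taller tin is tipped over (beyond 0.6 rad) (angle between tin_tall's own z axis and vertical above 0.6 rad).
It fails at once if The taller tin is dropped (falls free faster than 0.5 m/s, about 13 mm) (linear speed of tin_tall above 0.5 m/s and contact force between anything else and tin_tall below 0.05 N).
It fails at once if The shorter tin, mug, screwdriver or tuning key is moved more than 30 mm (distance of any of tin_short, mug, screwdriver, tuning_key from where it was at the start of the episode above 0.03 m).
It also fails if it takes over 53 s, if anything falls off the work surface, if the arm or the gripper's body presses on something with over 40 N, if the wrist force passes 120 N, or if a joint passes its speed limit or range.

## Working session

There is one attempt and no reset: what is moved stays moved. The work goes in short steps, each a Python script; the robot and the scene stay as the last script left them, time stands still between calls to the robot, and variables do not carry over. Pictures are saved under pics/ and viewed, at most 10 in all, crops included, and the job is handed in when it is done.

```bash
mkdir -p pics; cat > h.py <<'E'
import numpy as np, cv2
from bench import env, kinematics, monitor, eyes, job
from scipy.spatial.transform import Rotation as R
def grab(name,fn=None):
    f=eyes.grab_frame(name)
    if fn:
        np.savez('pics/'+fn+'.npz',frame=f['frame'],mtx=f['mtx'],k1=f['k1'],view=f['view'])
        cv2.imwrite('pics/'+fn+'.png',cv2.cvtColor(f['frame'],cv2.COLOR_RGB2BGR))
    return f
def ray(f,u,v):
    K=np.array(f['mtx']);D=np.array([float(f['k1']),0,0,0,0])
    p=cv2.undistortPoints(np.array([[[u,v]]],float),K,D)[0,0]
    V=np.array(f['view']);Rm=V[:3,:3];o=-Rm.T@V[:3,3]
    d=Rm.T@np.array([p[0],p[1],1]);return o,d/np.linalg.norm(d)
def onz(f,u,v,z):
    o,d=ray(f,u,v);return o+d*(z-o[2])/d[2]
def tri(obs):
    A=np.zeros((3,3));b=np.zeros(3);L=[]
    for f,u,v in obs:
        o,d=ray(f,u,v);P=np.eye(3)-np.outer(d,d);A+=P;b+=P@o;L.append((P,o))
    x=np.linalg.solve(A,b);return x,[1000*np.linalg.norm(P@(x-o)) for P,o in L]
def proj(f,p):
    V=np.array(f['view']);D=np.array([float(f['k1']),0,0,0,0])
    q,_=cv2.projectPoints(np.array(p,float).reshape(-1,1,3),cv2.Rodrigues(V[:3,:3])[0],V[:3,3],np.array(f['mtx']),D);return q[:,0]
def load(fn): return dict(np.load('pics/'+fn+'.npz'))
def down(yaw): # tool z down, tool y axis at angle yaw in world
    y=np.array([np.cos(yaw),np.sin(yaw),0]);z=np.array([0,0,-1.]);x=np.cross(y,z)
    return R.from_matrix(np.c_[x,y,z]).as_quat()
E
python3 - <<'E'
from h import *
for n in('scene','side','wrist'):
    f=grab(n,n+'0'); print(n,np.linalg.inv(f['view'])[:3,3].round(3),f['k1'],f['mtx'][0,0])
s=monitor.sense();print(s['clock'],s['ee_rot'],env.hold_point_z)
a=load('scene0')['frame'];b=load('side0')['frame'];
E
```

```text
scene [1.147 0.454 0.722] -0.17829056076505073 526.3782582927714
side [0.154 0.47  0.507] -0.03947614114564533 407.54091813087246
wrist [0.523 0.08  0.374] -0.04803626067478524 373.7893872739107
0.15 [ 7.07105738e-01  7.07107689e-01 -2.21780095e-04 -3.77040507e-04] 0.0187
```

View pics/scene0.png

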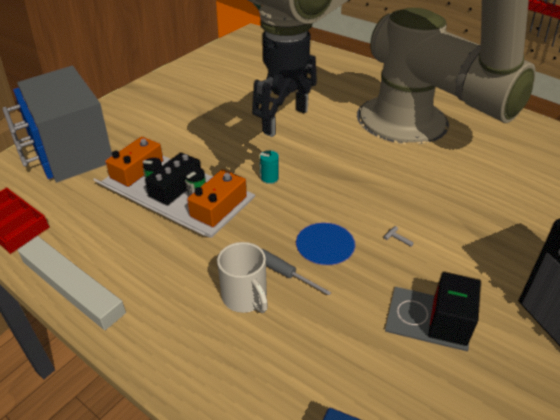

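View pics/side0.png

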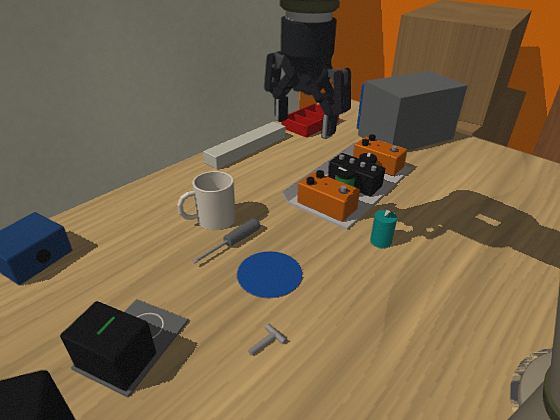

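View pics/wrist0.png

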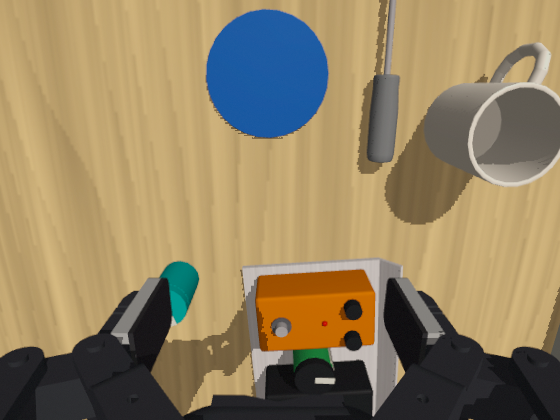

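The wrist view shows the mat at (267,73), the board's near edge at (243..380,265) with the rail on the right (+x), one green tin in the near lane at (313,370), and a turquoise look-alike at (180,290) standing outside the board. The scene and side views show green tins in both lanes, at scene (152,168) and (195,184). I'll move the wrist camera over the board to measure their heights.

```bash
python3 - <<'E'
from h import *
w=load('wrist0')
for n,u,v,z in[('mat',267,73,.003),('edgeL',243,268,.006),('edgeR',380,260,.006),('tinlid',313,375,.068)]: print(n,onz(w,u,v,z).round(3))
e=(onz(w,243,268,.006)+onz(w,380,260,.006))/2
q=monitor.sense()['ee_rot']
for i,(dx,dy) in enumerate([(-0.0,-.20),(-.0,-.27)]):
    env.reach([e[0]+dx,e[1]+dy,.26],q); f=grab('wrist','w%d'%(i+1)); print(np.linalg.inv(f['view'])[:3,3].round(3))
cv2.imwrite('pics/w12.png',cv2.resize(np.hstack([cv2.imread('pics/w1.png')[:, 80:480],cv2.imread('pics/w2.png')[:,80:480]]),None,fx=1,fy=1))
print(monitor.sense()['clock'])
E
```

```text
mat [0.513 0.093 0.003]
edgeL [ 0.485 -0.109  0.006]
edgeR [ 0.634 -0.099  0.006]
tinlid [ 0.559 -0.199  0.068]
[ 0.558 -0.223  0.403]
[ 0.558 -0.294  0.403]
1.8083
```

View pics/w12.png

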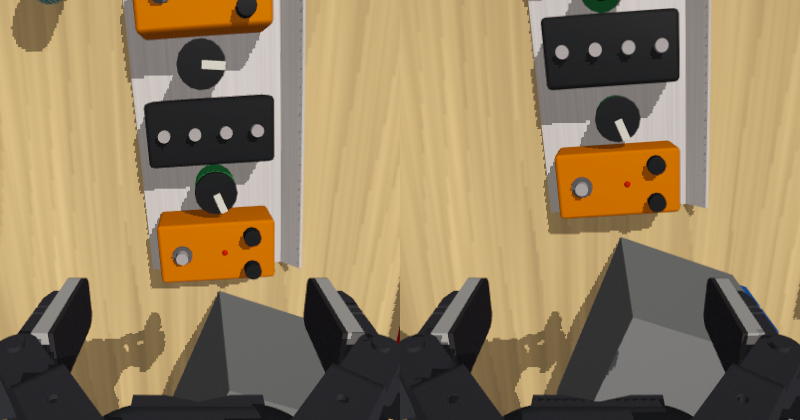

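The left half shows the near-lane lid at w1 (281,64), about 25 px in radius with its bar towards the rail. The far-lane lid is at w1 (296,192) and w2 (298,119), about 21 px in radius with its bar about 60° off the rail. I'll measure both heights, and take views of the scanner and mat too.

```bash
python3 - <<'E'
from h import *
s,d=load('scene0'),load('side0')
print('ring',onz(s,412,313,.005).round(3),onz(d,149,324,.005).round(3),tri([(s,412,313),(d,149,324)]))
print('key',onz(s,398,237,.005).round(3))
q=monitor.sense()['ee_rot']
env.reach([.558,-.20,.26],q); grab('wrist','w3')
env.reach([.558,-.16,.26],q); grab('wrist','w4')
r=onz(s,412,313,.005)
for i,dd in enumerate([(-.01,-.10),(-.05,-.04)]):
    try: env.reach([r[0]+dd[0],r[1]+dd[1],.26],q); grab('wrist','w%d'%(5+i))
    except env.MotionError as e: print(e)
print(monitor.sense()['clock'])
def lid(f,u,v,nm):
    g=f['frame'].max(2); m=(g<48).astype(np.uint8)
    n,l,st,c=cv2.connectedComponentsWithStats(m)
    k=l[max(v-40,0):v+40,u-40:u+40]; ids,ct=np.unique(k[k>0],return_counts=True)
    i=ids[np.argmax(ct)]; cs,_=cv2.findContours((l==i).astype(np.uint8),0,1)
    h=cv2.convexHull(max(cs,key=cv2.contourArea)); e=cv2.fitEllipse(h)
    print(nm,np.round(e[0],1),np.round(e[1],1),st[i]); return e[0]
E
python3 - <<'E'
import cv2,numpy as np
ims=[cv2.imread('pics/w%d.png'%i) for i in(3,4,5,6)]
cv2.imwrite('pics/quad.png',cv2.resize(np.vstack([np.hstack(ims[:2]),np.hstack(ims[2:])]),(800,600)))
E
```

```text
ring [0.572 0.305 0.005] [0.57  0.299 0.005] (array([0.57039541, 0.30185082, 0.00443288]), [np.float64(2.7854482975066803), np.float64(2.785448297506583)])
key [0.419 0.198 0.005]
4.7833
```

View pics/quad.png

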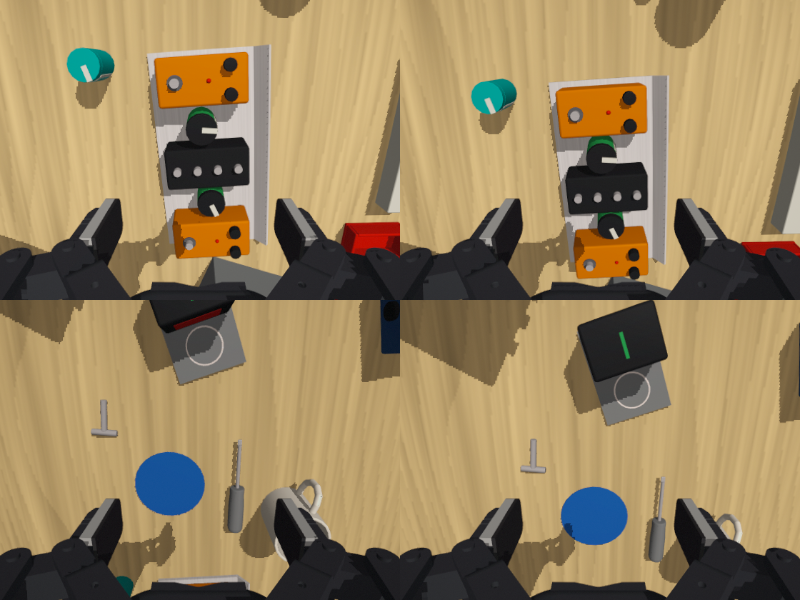

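The lower pictures show the scanner with its window facing the mat side, the ring at w5 (286,63) and w6 (325,126), and the mat, key and screwdriver. The turquoise tin at w3 (126,90) stands off the board, so it is excluded. The candidates are the near-lane tin at w3 (281,180) and the far-lane tin at w3 (294,284). I'll triangulate the lid bars, and make rectified views of the ring and mat.

```bash
cat >> h.py <<'E'
def bar(f,u,v,r=24):
    "white bar on dark lid near u,v: returns end points"
    im=f['frame'];g=im.min(2).astype(int);u0,v0=int(u)-r,max(int(v)-r,0)
    m=(g[v0:v0+2*r,u0:u0+2*r]>150).astype(np.uint8)
    n,l,st,c=cv2.connectedComponentsWithStats(m)
    out=[]
    for i in range(1,n):
        if 15<st[i,4]<200:
            rect=cv2.minAreaRect(np.argwhere(l==i)[:,::-1].astype(np.float32))
            b=cv2.boxPoints(rect)+[u0,v0];e=[np.linalg.norm(b[0]-b[1]),np.linalg.norm(b[1]-b[2])]
            if max(e)<1.5*min(e): continue
            p=((b[0]+b[3])/2,(b[1]+b[2])/2) if e[0]>e[1] else ((b[0]+b[1])/2,(b[2]+b[3])/2)
            out.append((np.hypot(*((p[0]+p[1])/2-[u,v])),p))
    return min(out,key=lambda o:o[0])[1]
def rect(f,cx,cy,half,z,ppm=2000):
    n=int(2*half*ppm);xs=cx-half+np.arange(n)/ppm;ys=cy+half-np.arange(n)/ppm
    X,Y=np.meshgrid(xs,ys);q=proj(f,np.c_[X.ravel(),Y.ravel(),0*X.ravel()+z]).reshape(n,n,2).astype(np.float32)
    return cv2.remap(f['frame'],q[...,0],q[...,1],cv2.INTER_LINEAR)
E
python3 - <<'E'
from h import *
W={i:load('w%d'%i) for i in range(1,7)}
def do(nm,obs):
    E={}
    for i,u,v in obs:
        try:E[i]=bar(W[i],u,v)
        except Exception as e: print(nm,i,'nobar');continue
        print(nm,i,np.round(E[i],1).tolist())
    if len(E)<2:return
    # order ends consistently along image x then y
    for i in E: E[i]=sorted(E[i],key=lambda p:p[0]+p[1])
    for k in(0,1): x,r=tri([(W[i],*E[i][k]) for i in E]); print(nm,k,x.round(4),np.round(r,1))
do('near',[(1,292,64),(3,290,182),(4,291,225)])
do('far',[(1,301,204),(2,303,130),(3,298,294),(4,299,326)])
for i in(5,6):
    f=W[i]; h=cv2.cvtColor(f['frame'],cv2.COLOR_RGB2HSV)
    m=cv2.inRange(h,(100,150,60),(130,255,255)); cs,_=cv2.findContours(m,0,1)
    c=max([c for c in cs if cv2.boundingRect(c)[1]>200],key=cv2.contourArea); e=cv2.fitEllipse(cv2.convexHull(c)); print('mat',i,np.round(e[0],1),np.round(e[1],1),onz(f,*e[0],.003).round(4))
    W[i]['mat']=e[0]
print('mat tri',tri([(W[i],*W[i]['mat']) for i in(5,6)]))
a=cv2.resize(W[1]['frame'][20:230,180:390],(600,600),interpolation=3)
r=[cv2.resize(rect(W[i],.57,.305,.1,.005),(300,300)) for i in(5,6)]
for i in(5,6): cv2.imwrite('pics/rect%d.png'%i,rect(W[i],.57,.305,.1,.005)[...,::-1])
cv2.imwrite('pics/crop.png',np.hstack([cv2.resize(a,(500,500)),np.vstack([cv2.resize(x,(250,250)) for x in r])])[...,::-1])
E
```

```text
near 1 nobar
near 3 nobar
near 4 nobar
far 1 [[296.2, 194.4], [304.3, 211.9]]
far 2 nobar
far 3 [[296.0, 287.0], [303.4, 301.8]]
far 4 [[295.6, 319.7], [302.4, 333.3]]
far 0 [ 0.576  -0.3229  0.0533] [0.  0.1 0.1]
far 1 [ 0.5841 -0.341   0.0531] [0.1 0.1 0.2]
mat 5 [237.3 256.8] [87.6 96.5] [0.5125 0.0928 0.003 ]
mat 6 [271.5 301.9] [80.6 92. ] [0.5122 0.0927 0.003 ]
mat tri (array([0.51232548, 0.09253227, 0.00265102]), [np.float64(0.11462033939090041), np.float64(0.1146203393910043)])
```

View pics/crop.png

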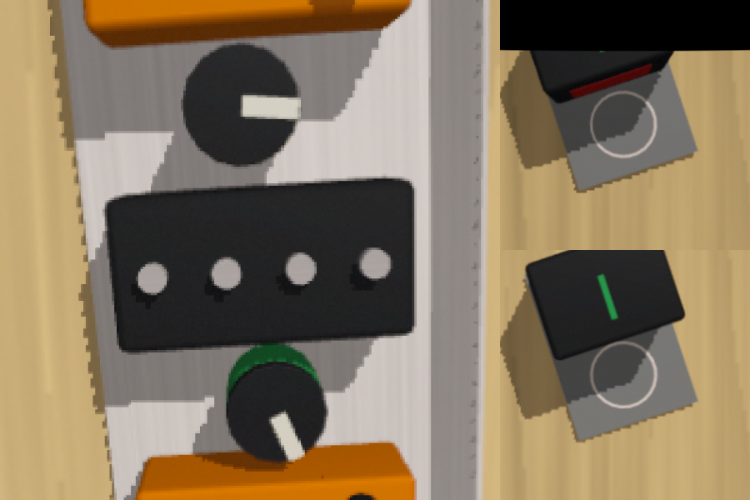

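The enlarged crop confirms the choice. The far-lane tin's lid is at z = 53 mm (6 + 46), so it is the short one. The near-lane tin at crop (241,104), w1 (281,64), has the larger lid and its bar towards the rail, so it is tin_tall; I'll check its height next. The right-hand crops show the ring at (623,124) and the plate's front edge running from (577,192) to (697,152), which is about 18°.

```bash
sed -i "s/m=(g\[v0:v0+2\*r,u0:u0+2\*r\]>150).astype(np.uint8)/m=((g>140)\&(im[...,0].astype(int)-im[...,2]>14))[v0:v0+2*r,u0:u0+2*r].astype(np.uint8)/" h.py
python3 - <<'E'
from h import *
W={i:load('w%d'%i) for i in range(1,7)}
E={}
for i,u,v in[(1,275,64),(3,283,182),(4,280,225)]:
    # dark lid outline + bar
    try:E[i]=sorted(bar(W[i],u+10,v),key=lambda p:p[0]);print(i,np.round(E[i],1).tolist())
    except Exception as e: print(i,e)
for k in(0,1): x,r=tri([(W[i],*E[i][k]) for i in E]);print('near',k,x.round(4),np.round(r,1))
# lid circle from w1, rectified at z=.068
r=rect(W[1],.56,-.2,.04,.068,4000);m=(r.max(2)<60).astype(np.uint8)
n,l,st,c=cv2.connectedComponentsWithStats(m);i=l[160-0:161,150:170].max() or 1+np.argmax(st[1:,4])
cs,_=cv2.findContours((l==i).astype(np.uint8),0,1);(cx,cy),rad=cv2.minEnclosingCircle(max(cs,key=cv2.contourArea));print('lid',.52+cx/4000,-.16-cy/4000,'rad mm',rad/4)
RC=[]
for j in(5,6):
    r=rect(W[j],.57,.305,.1,.005);g=cv2.cvtColor(r,cv2.COLOR_RGB2GRAY)
    hs=cv2.cvtColor(r,cv2.COLOR_RGB2HSV)
    t=cv2.morphologyEx(g,cv2.MORPH_TOPHAT,np.ones((15,15)));yy,xx=np.mgrid[:400,:400]
    m=(t>40)&(np.hypot(xx-197,yy-198)<62)&(np.hypot(xx-197,yy-198)>38)
    p=np.argwhere(m)[:,::-1].astype(np.float32);e=cv2.fitEllipse(p)
    print('ring',j,.47+e[0][0]/2000,.405-e[0][1]/2000,np.array(e[1])/2,len(p))
    RC.append(proj(W[j],[[.47+e[0][0]/2000,.405-e[0][1]/2000,.005]])[0])
    # front edge: grey (sat<50) lower boundary
    gm=(hs[...,1]<60)&(hs[...,2]>60);pts=[]
    for x in range(140,300,3):
        y=np.nonzero(gm[:,x]&(yy[:,x]<330))[0]
        if len(y):pts.append([x,y.max()])
    pts=np.array(pts,np.float32);
    k=np.polyfit(pts[:,0],pts[:,1],1)
    for _ in range(3):
        ok=abs(np.polyval(k,pts[:,0])-pts[:,1])<3;k=np.polyfit(pts[ok,0],pts[ok,1],1)
    print('edge deg',np.degrees(np.arctan(-k[0])),ok.sum(),len(pts),'ring->edge mm',abs(k[0]*e[0][0]-e[0][1]+k[1])/np.hypot(k[0],1)/2)
print('ring tri',tri([(W[5],*RC[0]),(W[6],*RC[1])]))
E
```

```text
1 min() iterable argument is empty
3 [[283.0, 182.5], [304.0, 182.5]]
4 [[283.0, 224.5], [303.0, 224.5]]
near 0 [ 0.5612 -0.2031  0.0758] [0.1 0.1]
near 1 [ 0.58   -0.2031  0.0759] [0.1 0.1]
lid 0.5601743965148926 -0.2043900947570801 rad mm 20.45710563659668
ring 5 0.5684468841552734 0.3057331008911133 [51.30630875 51.41891098] 1214
edge deg 18.25261527028763 54 54 ring->edge mm 38.82078747751
ring 6 0.5686631622314453 0.30537315368652346 [51.30569839 51.41970825] 1241
edge deg 18.43494882292202 54 54 ring->edge mm 38.724081813108285
ring tri (array([0.56839452, 0.30560201, 0.00726262]), [np.float64(0.009710761343022458), np.float64(0.009710761343184935)])
```

The near tin is tall: its lid is at about 70–76 mm over a short baseline, and 68 mm gives a radius of 20.5 mm, as it should. The ring's diameter measures 51 mm and its distance to the plate edge 39 mm, both as given. Next I'll grasp, lift and place the tin on the mat.

```bash
python3 - <<'E'
from h import *
q=down(np.radians(3.8)); x,y=.5602,-.2042
def st(t): s=monitor.sense();print(t,round(s['clock'],2),np.round(s['position'],4),'gap',round(s['finger_gap'],3),'F',round(s['gripper_force'],1),np.round(s['contact_force'],1))
env.release(); env.reach([x,y,.16],q); st('above')
print(env.movel([x,y,.025],.08,guard=12)); st('down')
env.close_gripper(40); st('closed')
env.movel([x,y,.17],.12); st('lift')
env.reach([.5123,.0925,.12],q)
env.movel([.5123,.0925,.035],.1); 
hit=env.movel([.5123,.0925,.018],.02,guard=4); st('mat %s'%hit)
grab('side','s1')
E
```

```text
above 6.75 [ 0.5606 -0.2033  0.1603] gap 0.997 F 0.0 [-0.1  0.  -0.2]
False
down 8.59 [ 0.5604 -0.2043  0.0254] gap 1.002 F 0.0 [-0.1  0.3  0.3]
closed 9.07 [ 0.5604 -0.2043  0.0253] gap 0.485 F 40.5 [0.  0.5 2.7]
lift 10.43 [ 0.5599 -0.204   0.1692] gap 0.481 F 40.5 [-0.1 -0.5 -1.4]
mat True 13.22 [0.5122 0.0925 0.0223] gap 0.486 F 40.8 [-1.1 -0.1  6.1]
```

Contact came at the height of the mat. I'll release, retreat straight up and measure the tin's pose.

```bash
python3 - <<'E'
from h import *
env.release(); s=monitor.sense();print(s['gripper_force'],s['finger_gap']); env.hold(.3)
env.movel([.5123,.0925,.2],.2)
q=down(0)
for i,y in((7,.09),(8,.04)):
    env.reach([.51,y,.23],q);grab('wrist','w%d'%i)
A,B=load('w7'),load('w8')
E=[]
for f in(A,B):
    p=proj(f,[[.5123,.0925,.065]])[0]
    r=rect(f,.5123,.0925,.035,.065,8000);h=cv2.cvtColor(r,cv2.COLOR_RGB2HSV)
    m=((r.max(2)<70)|((h[...,1]<60)&(h[...,2]>120))).astype(np.uint8);m=cv2.morphologyEx(m,cv2.MORPH_OPEN,np.ones((9,9)))
    cs,_=cv2.findContours(m,0,1);c=max(cs,key=cv2.contourArea);(cx,cy),rad=cv2.minEnclosingCircle(c)
    el=cv2.fitEllipse(c);cx,cy=el[0];C=np.array([.4773+cx/8000,.1275-cy/8000])
    lid=np.zeros(m.shape,np.uint8);cv2.circle(lid,(int(cx),int(cy)),int(150),1,-1)
    b=((h[...,1]<70)&(h[...,2]>120)&(lid>0)).astype(np.uint8);b=cv2.morphologyEx(b,cv2.MORPH_OPEN,np.ones((5,5)))
    n,l,stt,cc=cv2.connectedComponentsWithStats(b);i=1+np.argmax(stt[1:,4])
    rr=cv2.minAreaRect(np.argwhere(l==i)[:,::-1].astype(np.float32))
    vx,vy,_,_=cv2.fitLine(np.argwhere(l==i)[:,::-1].astype(np.float32),2,0,.01,.01).ravel()
    w=cc[i]-[cx,cy]
    print('lid px',p.round(),'centre',C.round(4),'axes mm',np.array(el[1])/8,'bar ctr dir deg',np.degrees(np.arctan2(-w[1],w[0])).round(1),'line',np.degrees(np.arctan2(-vy,vx)).round(1),'bar mm',np.array(rr[1])/8)
    E.append(proj(f,[[*C,.065]])[0])
print('lid tri',tri([(A,*E[0]),(B,*E[1])]))
cv2.imwrite('pics/c2.png',np.hstack([A['frame'][60:360,130:430],B['frame'][60:360,130:430]])[...,::-1])
print(monitor.sense()['clock'])
E
```

```text
0.0 1.00166155458597
lid px [282. 182.] centre [0.5085 0.0934] axes mm [38.81649399 43.10092163] bar ctr dir deg -9.4 line -2.4 bar mm [16.65397835  7.53068018]
lid px [283. 121.] centre [0.5089 0.0924] axes mm [38.36202621 41.58058929] bar ctr dir deg -2.8 line -2.6 bar mm [16.92885208  7.36579847]
lid tri (array([0.50871148, 0.09191013, 0.05911667]), [np.float64(0.19084205640015658), np.float64(0.1908420564002391)])
15.7917
```

View pics/c2.png

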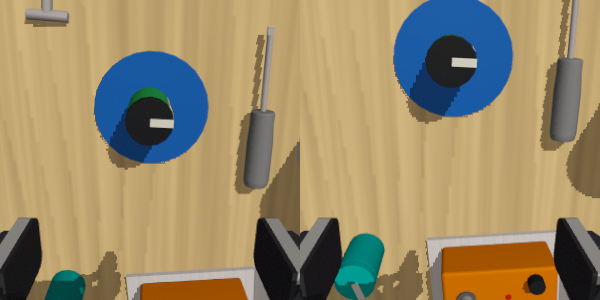

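The left crop shows the tin upright on the mat, with its lid at w7 (281,181) against a predicted (282,182) and its bar at -2.5°. The shadow spoils the lid ellipse, so I'll use the commanded centre. Next comes the regrasp across the other way and the move to the ring.

```bash
python3 - <<'E'
from h import *
def st(t): s=monitor.sense();print(t,round(s['clock'],2),np.round(s['position'],4),'gap',round(s['finger_gap'],3),'F',round(s['gripper_force'],1),np.round(s['contact_force'],1),'q6',round(s['joints'][5],2))
q=down(np.radians(-92.5)); x,y=.5121,.0925
print(kinematics.ik([x,y,.15],q))
env.reach([x,y,.15],q); st('above')
print(env.movel([x,y,.0223],.08,guard=10)); st('down')
env.close_gripper(40); st('closed')
env.movel([x,y,.15],.12)
q2=down(np.radians(18.35)); X,Y=.5685,.3056
env.reach([X,Y,.16],q2); env.movel([X,Y,.045],.1,frame=q2) if False else env.movel([X,Y,.045],.1)
env.hold(.2); hit=env.movel([X,Y,.019],.02,guard=4); st('plate %s'%hit)
E
```

```text
[-4.66890967e-02  3.81593168e-01  1.62551879e+00 -4.44089210e-16
  1.13448069e+00  1.56774046e+00]
above 17.31 [0.5121 0.0927 0.1501] gap 0.995 F 0.0 [-0.  -1.3 -0.3] q6 1.57
False
down 19.06 [0.5123 0.0925 0.0227] gap 1.001 F 0.0 [ 0.1  0.4 -0.2] q6 1.57
closed 19.53 [0.5123 0.0925 0.0226] gap 0.485 F 40.4 [ 0.2 -0.1  3.2] q6 1.57
plate True 24.6 [0.5684 0.3056 0.0246] gap 0.483 F 40.9 [-0.3 -0.7  4.6] q6 -0.01
```

Contact came at the height of the plate. I'll release, retreat and check.

```bash
python3 - <<'E'
from h import *
env.release(); env.hold(.2); env.movel([.5685,.3056,.2],.2)
q=down(0); env.reach([.56,.25,.25],q);f=grab('wrist','w9');g=grab('scene','sc9')
print(proj(f,[[.5685,.3056,.067],[.5685,.3056,.005]]).round(1))
r=rect(f,.5685,.3056,.04,.067,7500); r2=rect(f,.5685,.3056,.04,.005,7500)
cv2.imwrite('pics/fin.png',np.vstack([np.hstack([cv2.resize(r,(300,300)),cv2.resize(r2,(300,300))]),np.hstack([cv2.resize(f['frame'],(400,300))[:, 50:350],cv2.resize(g['frame'],None,fx=2,fy=2)[460:760,700:1000]])])[...,::-1])
h=cv2.cvtColor(r,cv2.COLOR_RGB2HSV);yy,xx=np.mgrid[:600,:600]
b=((h[...,2]>130)&(h[...,1]<70)&(np.hypot(xx-300,yy-300)<150)).astype(np.uint8)
n,l,s,c=cv2.connectedComponentsWithStats(b);i=1+np.argmax(s[1:,4]);p=np.argwhere(l==i)[:,::-1].astype(np.float32)
vx,vy,_,_=cv2.fitLine(p,2,0,.01,.01).ravel();print('bar line deg',np.degrees(np.arctan2(-vy,vx)),'centre mm',(c[i]-300)/7.5,s[i])
print(monitor.sense()['clock'])
E
```

```text
[[289.9 116.1]
 [288.1 111.5]]
bar line deg -72.68169 centre mm [-5.17601459 -9.55412677] [ 217  155   89  146 7310]
26.8417
```

View pics/fin.png

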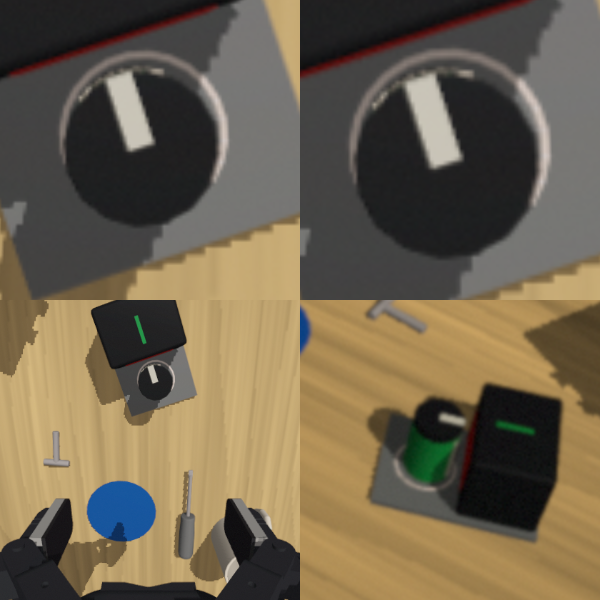

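The tin stands upright in the ring, with its lid centre about 2.5 mm from the ring's centre. The bar is at 107.3° against the wanted 108.4°, pointing at the window. The key and screwdriver look undisturbed. I'm handing in.

```bash
python3 -c "
from h import *
print(job.hand_in())"
```

```text
the job is handed in; nothing more can be done
None
```

I stood the taller tin on the mat, let go, took it again across the other way and set it in the scanner ring, about 2.5 mm off centre with its label about 1° from square to the window; the job is handed in at about 27 s, but no verdict came back.

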